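# Fit the relay and hold the recessed reset down

### The arm

A 6-joint arm with a two-finger parallel gripper is mounted at the origin on the work surface. World frame = base frame: x ahead of the robot, y to its left, z up, the work surface at z = 0. Lengths are in m, angles in rad, forces in N, time in s.
With the tool pointing down it reaches from about 0.3 to 0.95 m from the base axis. Payload 3.1 kg.
Tool frame: the origin (TCP) lies between the finger pads; the fingertips stand 19 mm ahead of it and the grasp point (between the pads) is the TCP; z points along the fingers, x is the direction in which the jaws open and shut, and the axes are right-handed (so a half turn about z gives the same grasp; the last joint's range is limited). The gripper opens to 85 mm and grips with 20 to 120 N. Pads are 22 mm wide; open, the fingers measure 114 mm over their backs; the gripper's body (76 mm by 85 mm) begins 54 mm behind the grasp point. The pads swing forward as they close: fully open they stand 13 mm farther back than shut.
Start: joints at [1.273, 0.308, 1.634, -0, 1.2, -0.07], TCP at [0.141, 0.609, 0.25] pointing down, gripper open.
Joint ranges: [-3.06, 3.06], [-0.79, 1.96], [0.05, 2.63], [-1.19, 4.34], [0.05, 2.64], [-2.94, 2.94]. Speed limits (rad/s): [2.79, 2.79, 3.14, 3.14, 3.14, 3.14].

### API

Orientations are given as a unit quaternion [w, x, y, z].
In Python, from cell import read_state, viewer, robot gives the robot as it stands.
- The arm moves only by the tool step_arm, never from a script. Its argument "targets" is a list that holds one entry, the list of rows, each a list of 5 numbers: the shift along the tool's x, y, z scaled (see below), then the turn about the tool's z scaled (see below), then the gripper command: -1 is shut, 1 is fully open, values between are in proportion. In form: [[[tx, ty, tz, turn, gripper], ...]]. A call has 1 to 12 rows; each row is the pose to reach, as a shift and turn from the pose commanded when the call began, along the tool's axes at that moment; what a row does not reach only later rows make up. The controller multiplies each number of a shift by 400 mm and each number of a turn by 45 degrees. A row lasts 1/8 s, in which the tool goes at most 62.5 mm and 10.7 degrees, less where a joint would pass 70% of its speed; a pose out of reach is approached as far as the arm can. A call with a number of a shift or a turn outside -1 to 1 is refused whole. A call with a gripper value outside its range is refused whole. The fingers move at their own pace and stop on an object; the grip force is fixed at half the most. Time passes only in rows, so rows that repeat a pose let the fingers close. It gives the time, the measured TCP pose, the force and the opening at its end, in the units of the state.
- read_state(): the state, without advancing time (a new reading comes with each control period).
- viewer.get_image(name): name is "side" or "top"; returns a dict with "image" (384x512x3 uint8, red, green, blue), "range_z" (384x512 float32, m along the optical axis (not along the pixel's ray), 0 where there is no reading), "intrinsics" (3x3 intrinsics, pixels), "D" ([k1, k2, p1, p2, k3] as OpenCV has them; the pictures are not rectified), "R" (3x3) and "t" (3): a world point X has camera coordinates R X + t. Camera axes: x right, y down, z forward; pixel columns grow to the right and rows downward; lengths in m; the calibration is good to about 2 mm. A picture is of the moment at which its call begins.
- robot.hand_in(): hands the job in, once; it reports no verdict.
The state is a dict: "time": time; "joint_positions": joint angles; "joint_velocities": joint speeds; "joint_efforts": joint torques, N m; "ee_pos": TCP position; "ee_rot": TCP orientation; "force": force on the tool from outside, world axes, zero at the start; "moment": the same for the moment, N m; "finger_gap": finger opening in m.
Only numpy, scipy, OpenCV 4.12 (cv2) and the standard library are available. Lean on these libraries where they do the work, as an engineer would, in place of code of your own. Each camera call takes 0.05 s, during which the arm holds its last target.

### The job

Plug the loose relay fully home into the empty socket of the grey lamp test unit and let go of it. Then take the stylus from its wooden stand, reach it down through the round hole in the unit's top and push the recessed reset button all the way down with it. Finish while still gripping the stylus and holding the button down, with the relay still home and the other things on the bench left where they were.

Things in the scene. Friction and masses are not known exactly. Their poses are not given: they have to be found in the camera images.
- unit: grey lamp test unit fixed to the bench, a box 130 x 260 x 60 mm high (own x, y, z); origin at the centre of its underside. Along its top, on the line own x = 0: a relay already fitted at y = +85 mm (28 x 28 mm, standing 30 mm above the top; leave it), the empty socket at y = 0, the round hole over the reset button at y = -75 mm
- socket (a point): centre of the mouth of the empty rectangular socket hole, level with the unit's top; the hole is 23 mm along own x by 17 mm along own y, 36 mm deep, its rim bevelled 2 mm; z up, axes parallel to the unit's
- relay_mid (a point): loose black relay standing upright on the bench on its plug: centre of its case, a block 28 x 28 x 30 mm high. Under the case is the grey plug: 20 mm along own x, 14 mm along own y, 14 mm long, its end bevelled 3 mm. This point is 29 mm above the plug's end; when home it is 15 mm above socket, the case on the unit's top. Its x must lie along the socket's x, either way round. About 45 g
- stylus_mid (a point): the stylus, standing upright in its stand, point down: centre of its grey square handle, 14 x 14 x 56 mm high (faces square to own x and y; a small 4 mm high knob on top). Below the handle is a steel pin 6 mm thick and 45 mm long; its tip is 73 mm below this point. Mass about 40 g
- stand: wooden block fixed to the bench, 56 x 56 x 50 mm high, with a 10 mm hole, 48 mm deep, in the middle of its top; the stylus hangs in it, its handle resting on the block's top; lift it straight up by 50 mm to free it. Origin at the centre of the underside
- aperture (a point): centre of the round hole in the unit's top, 16 mm across, with a thin steel rim, level with the top; the reset button lies in it, 22 mm down. z up
- reset_top (a point): centre of the top of the white reset button, 14 mm across, at rest 22 mm below the unit's top; moves down as it is pressed
- reset (a joint): travel of the reset button (m): 0 up, 0.006 fully down against a hard stop; spring, about 1.8 N to start and 6 N fully down; it comes up again when let go
- tape: roll of masking tape lying flat, 90 mm across, 24 mm high; origin at the centre of its underside; a bystander, loose, to be left alone
- jar: white jar of polish, 68 mm across, 75 mm high; origin at the centre of its underside; a bystander, loose, to be left alone
- bulb_box: upright cardboard bulb box, 65 x 65 x 100 mm high; origin at the centre of its underside; a bystander, loose, to be left alone
- sanding_block: cork sanding block, 110 x 62 x 34 mm high; origin at the centre of its underside; a bystander, loose, to be left alone
- screwdriver: screwdriver lying on the bench along its own x, about 0.2 m long; a bystander, loose, to be left alone

How it is judged:
On the way, in this order (a step that is already met when the one before it is completed fails the run):
1. the relay is fully home in the empty socket and let go (z of relay_mid in the frame of socket between 0.012 and 0.0175 m and horizontal distance between relay_mid and socket below 0.004 m and angle between the x axis of relay_mid and the x axis of socket, either way round below 0.2 rad and angle between relay_mid's own z axis and vertical below 0.1 rad and contact force between the fingers and relay below 0.1 N), for 0.2 s.
2. the stylus, gripped, holds the reset button down through the hole (value of joint reset above 0.0045 m and contact force between stylus and reset above 1.5 N and contact force between the fingers and stylus above 1 N), for 0.3 s.
At the end, for the whole second after the job is handed in: Relay home in the socket: case within 2.5 mm of the unit's top, 4 mm of the socket's centre, turned at most 0.2 rad, tilted 0.1 rad. The gripper still holds the stylus (over 1 N), and the stylus holds the reset down more than 4.5 of its 6 mm with over 1.5 N, through the last second (all of step 2 and z of relay_mid in the frame of socket between 0.012 and 0.0175 m and horizontal distance between relay_mid and socket below 0.004 m and angle between the x axis of relay_mid and the x axis of socket, either way round below 0.2 rad and angle between relay_mid's own z axis and vertical below 0.1 rad); the arm keeps its last pose, push and grip.
It fails at once if a bystander is moved by more than 40 mm (distance of any of tape, jar, bulb_box, sanding_block, screwdriver from where it was at the start of the episode above 0.04 m).
It also fails if it takes over 58 s, if anything falls off the work surface, if the arm or the gripper's body presses on something with over 40 N, if the wrist force passes 120 N, or if a joint passes its speed limit or range.

## Working session

There is one attempt and no reset: what is moved stays moved. The work goes in short steps, Python scripts to look and compute and a tool call to move; the robot and the scene stay as the last step left them, time stands still between calls to the robot, and variables do not carry over. Pictures are saved under pics/ and viewed, and the job is handed in when it is done.

Besides the shell and the picture viewer there is one more tool, called after ">>>" as name(argument=value, ...) on one line, values as JSON. step_arm: Moves the arm, as the interface text tells. Shifts and turns lie within -1 to 1; 1 stands for 400 mm of shift or 45 degrees of turn. Its arguments: {"type":"object","properties":{"targets":{"type":"array","items":{"type":"array","items":{"type":"array","items":{"type":"number","minimum":-1,"maximum":1}}}}},"required":["targets"]}

```bash
ls; mkdir -p pics; cat > h.py <<'E'
from cell import read_state, viewer, robot
import numpy as np, cv2
def grab(n):
    d=viewer.get_image(n)
    d={k:(np.array(v) if not isinstance(v,str) else v) for k,v in d.items()}
    return d
def save(d,fn): cv2.imwrite(fn,d['image'][:,:,::-1])
def ray(d,uv):
    uv=np.asarray(uv,float).reshape(-1,1,2)
    p=cv2.undistortPoints(uv,d['intrinsics'].astype(float),d['D'].astype(float)).reshape(-1,2)
    p=np.c_[p,np.ones(len(p))]
    C=-d['R'].T@d['t']
    return C,p@d['R']
def plane(d,uv,z):
    C,r=ray(d,uv); return C+r*((z-C[2])/r[:,2])[:,None]
def depthpts(d):
    h,w=d['range_z'].shape
    u,v=np.meshgrid(np.arange(w),np.arange(h))
    C,r=ray(d,np.stack([u,v],-1).reshape(-1,2))
    return (C+r*d['range_z'].reshape(-1,1)).reshape(h,w,3)
def proj(d,X):
    return cv2.projectPoints(np.asarray(X,float).reshape(-1,3),cv2.Rodrigues(d['R'])[0],d['t'].astype(float),d['intrinsics'].astype(float),d['D'].astype(float))[0].reshape(-1,2)
E
python3 - <<'E'
from h import *
s=read_state(); print(s['time'],s['ee_pos'],s['ee_rot'],s['finger_gap'])
for n in ['top','side']:
    d=grab(n); save(d,f'pics/{n}0.png'); np.savez(f'{n}0.npz',**d); print(n,-d['R'].T@d['t'],d['R'][2],d['intrinsics'][0,0],d['D'])
E
```

```text
pics
0.0 [0.14092318 0.60810271 0.24902745] [ 6.47274389e-04  7.82892557e-01  6.22155843e-01 -9.64941015e-04] 0.08535078728967688
top [ 0.32167623 -0.00776164  1.20195734] [ 0.18944574  0.00807647 -0.98185798] 404.56678036708314 [-0.08871788  0.          0.          0.          0.        ]
side [-0.02699178 -0.76274351  1.00466403] [ 0.4181343   0.57920199 -0.69977766] 478.66668695212144 [0.0109031 0.        0.        0.        0.       ]
```

View pics/top0.png

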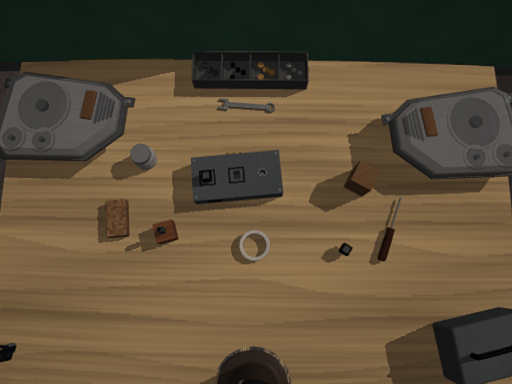

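View pics/side0.png

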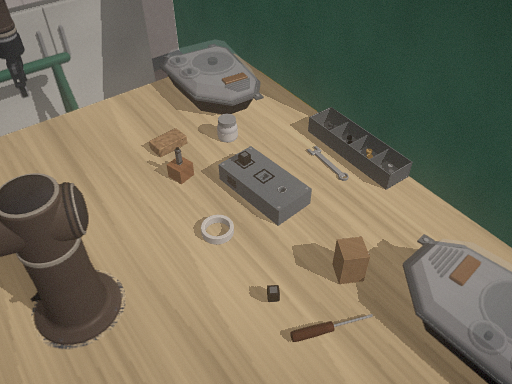

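The top view shows the unit at (237,177), with the fitted relay at (207,177), the socket at (237,175) and the hole at (263,173). The loose relay is at (346,249), and the stand with the stylus at (165,231). The side view agrees. I'll enlarge the crops next.

```bash
python3 - <<'E'
from h import *
T=dict(np.load('top0.npz')); S=dict(np.load('side0.npz'))
def crop(d,u,v,w,h,k):
    im=np.clip(d['image'][v:v+h,u:u+w].astype(float)*1.8,0,255).astype(np.uint8)
    return cv2.resize(im,(w*k,h*k),interpolation=cv2.INTER_NEAREST)[:,:,::-1]
a=crop(T,185,145,105,65,7); cv2.imwrite('pics/c1.png',a)
b=np.hstack([crop(T,330,230,36,36,10),crop(T,145,212,40,36,10)]); cv2.imwrite('pics/c2.png',b)
c=np.hstack([crop(S,215,145,100,75,4),crop(S,160,140,45,75,4),crop(S,255,275,45,75,4)]); cv2.imwrite('pics/c3.png',c)
E
```

```text
(no output)
```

View pics/c1.png

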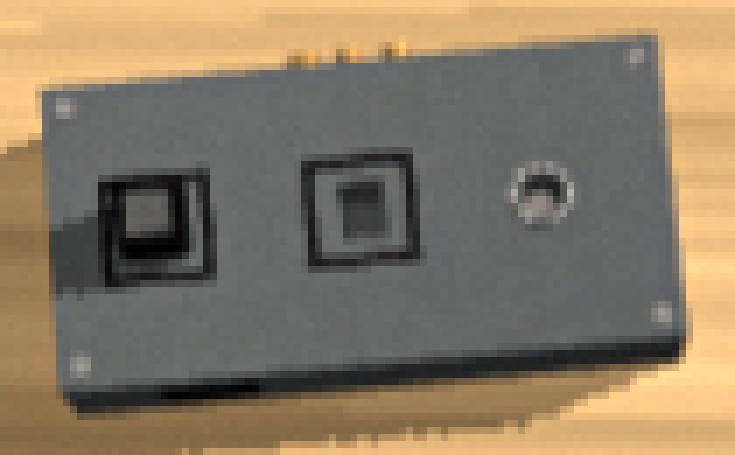

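View pics/c2.png

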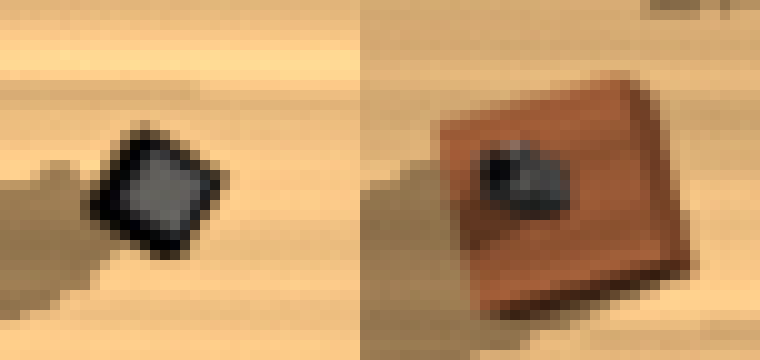

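View pics/c3.png

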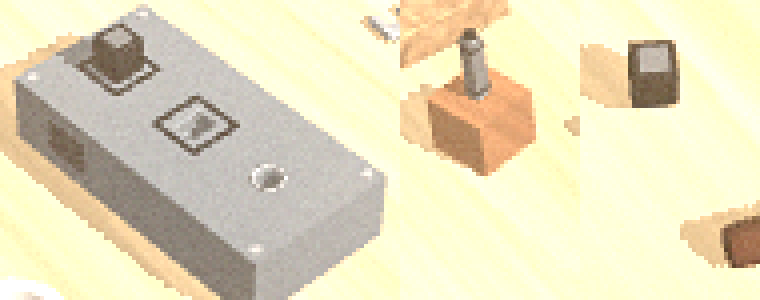

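```bash
python3 - <<'E'
from h import *
for n in ['top','side']:
    d=dict(np.load(n+'0.npz')); P=depthpts(d)
    boxes={'top':{'unit':(185,145,290,210),'relay':(335,238,358,260),'stand':(150,215,182,246)},'side':{'unit':(215,145,315,222),'relay':(262,282,285,304),'stand':(160,142,200,186)}}[n]
    for k,(u0,v0,u1,v1) in boxes.items():
        Q=P[v0:v1,u0:u1].reshape(-1,3); Q=Q[d['range_z'][v0:v1,u0:u1].ravel()>0]
        lo,hi={'unit':(.055,.066),'relay':(.040,.049),'stand':(.045,.055)}[k]
        q=Q[(Q[:,2]>lo)&(Q[:,2]<hi)]
        r=cv2.minAreaRect(q[:,:2].astype(np.float32)*1000)
        print(n,k,len(q),'zmed',np.median(q[:,2]).round(4),r, 'zmax',Q[:,2].max().round(3))
        if k=='stand':
            q=Q[Q[:,2]>.065]; print('  stylus pts',len(q)); print(q[np.argsort(-q[:,2])][:40:3].round(4))
            q=Q[Q[:,2]>.102];print(cv2.minAreaRect(q[:,:2].astype(np.float32)*1000),q.mean(0))
    b=P[300:380,100:200] if n=='top' else P[300:340,150:230]
    print('bench',np.median(b[...,2]),b[...,2].std())
E
```

```text
top unit 3693 zmed 0.0601 ((594.6752319335938, 55.409759521484375), (131.52264404296875, 260.5378723144531), 5.80147647857666) zmax 0.095
top relay 95 zmed 0.0448 ((386.49151611328125, -260.87860107421875), (28.080982208251953, 27.997114181518555), 60.00659942626953) zmax 0.05
top stand 326 zmed 0.0503 ((432.0927429199219, 261.4529724121094), (56.55535888671875, 56.97882843017578), 16.63897132873535) zmax 0.115
  stylus pts 49
[[0.4319 0.2555 0.1155]
 [0.4352 0.2599 0.1093]
 [0.4325 0.2599 0.1086]
 [0.4298 0.2654 0.1079]
 [0.4353 0.2688 0.1069]
 [0.4273 0.2629 0.1063]
 [0.4302 0.2578 0.1052]
 [0.4356 0.2665 0.1048]
 [0.4384 0.264  0.1042]
 [0.4387 0.2617 0.1026]
 [0.4281 0.2535 0.0997]
 [0.4341 0.255  0.0943]
 [0.4265 0.2563 0.087 ]
 [0.4269 0.2542 0.0839]]
((431.5252380371094, 262.08685302734375), (14.154809951782227, 13.65369987487793), 4.19072151184082) [0.43148699 0.26142393 0.10677735]
bench 0.00038485312977598607 0.05697895572477758
side unit 2577 zmed 0.0589 ((594.363525390625, 53.41004180908203), (136.53817749023438, 267.01666259765625), 5.959944725036621) zmax 0.093
side relay 113 zmed 0.0436 ((385.01885986328125, -264.244873046875), (30.406187057495117, 28.33298110961914), 54.517581939697266) zmax 0.049
side stand 201 zmed 0.0489 ((429.4501647949219, 258.02655029296875), (59.75114440917969, 61.34208679199219), 20.145153045654297) zmax 0.112
  stylus pts 77
[[0.4264 0.251  0.112 ]
 [0.4295 0.2628 0.1103]
 [0.4355 0.2619 0.1079]
 [0.4319 0.2502 0.106 ]
 [0.4276 0.2547 0.1052]
 [0.4242 0.2551 0.1027]
 [0.4244 0.2616 0.1021]
 [0.435  0.251  0.1002]
 [0.4241 0.2561 0.0983]
 [0.425  0.2521 0.0967]
 [0.4284 0.2527 0.0946]
 [0.4247 0.2586 0.0924]
 [0.4229 0.2617 0.0913]
 [0.434  0.2519 0.0885]]
((430.2002868652344, 258.50640869140625), (17.9963321685791, 11.833047866821289), 88.23249053955078) [0.42972719 0.25684032 0.10648001]
bench -0.0005856622337178097 0.06147073541598631
```

```bash
cat >> h.py <<'E'
from scipy.spatial.transform import Rotation as Ro
def plan(tx,ty,tz,yaw=None,s=None):
    s=s or read_state(); w,x,y,z=s['ee_rot']; R=Ro.from_quat([x,y,z,w]).as_matrix()
    cy=np.degrees(np.arctan2(R[1,0],R[0,0]))
    d=R.T@(np.array([tx,ty,tz])-np.array(s['ee_pos']))/0.4
    t=0 if yaw is None else ((cy-yaw+90)%180-90)/45
    print('t',round(s['time'],2),'pos',np.round(s['ee_pos'],4),'yaw',round(cy,2),'tilt',np.round(R[:,2],3),'F',np.round(s['force'],1),'gap',round(s['finger_gap'],4),'-> row',np.round(d,4),'turn',round(t,4))
E
python3 -c "
from h import *
plan(.45,.2,.25,60)
T=dict(np.load('top0.npz'))
print(plane(T,[[263,173],[236.5,175]],.06))"
```

```text
t 0.1 pos [0.141  0.6082 0.2491] yaw 76.95 tilt [-0.001 -0.002 -1.   ] F [-0.   0.6  0.2] gap 0.0853 -> row [-8.196e-01  9.831e-01 -6.000e-04] turn 0.3766
[[ 0.60156629 -0.02273301  0.06      ]
 [ 0.59472687  0.05409057  0.06      ]]
```

>>> step_arm(targets=[[[-0.82, 0.983, 0, 0.377, 0.2], [-0.82, 0.983, 0, 0.377, 0.2], [-0.82, 0.983, 0, 0.377, 0.2], [-0.82, 0.983, 0, 0.377, 0.2], [-0.82, 0.983, 0, 0.377, 0.2], [-0.82, 0.983, 0, 0.377, 0.2], [-0.82, 0.983, 0, 0.377, 0.2], [-0.82, 0.983, 0, 0.377, 0.2], [-0.82, 0.983, 0, 0.377, 0.2], [-0.82, 0.983, 0, 0.377, 0.2]]])

```text
time: 1.35
ee_pos: [0.45, 0.2001, 0.2498]
ee_rot: [-0.0, 0.867, 0.499, -0.0]
force: [-0.4, 0.1, 0.2]
finger_gap: 0.0511
```

```bash
python3 -c "
from h import *
plan(.42,-.15,.2,60);plan(.386,-.2615,.14,60)"
```

```text
t 1.35 pos [0.45   0.2001 0.2498] yaw 59.86 tilt [-0.001  0.    -1.   ] F [-0.4  0.1  0.2] gap 0.0511 -> row [-0.7946  0.3748  0.1245] turn -0.0031
t 1.35 pos [0.45   0.2001 0.2498] yaw 59.86 tilt [-0.001  0.    -1.   ] F [-0.4  0.1  0.2] gap 0.0511 -> row [-1.0782  0.4415  0.2745] turn -0.0031
```

>>> step_arm(targets=[[[-0.79, 0.375, 0.125, 0, 0.2], [-0.79, 0.375, 0.125, 0, 0.2], [-0.79, 0.375, 0.125, 0, 0.2], [-0.79, 0.375, 0.125, 0, 0.2], [-0.79, 0.375, 0.125, 0, 0.2], [-0.79, 0.375, 0.125, 0, 0.2], [-0.79, 0.375, 0.125, 0, 0.2], [-0.79, 0.375, 0.125, 0, 0.2]]])

```text
time: 2.35
ee_pos: [0.4219, -0.1464, 0.2001]
ee_rot: [-0.001, 0.866, 0.5, 0.0]
force: [0.6, 1.1, -0.9]
finger_gap: 0.0512
```

```bash
python3 -c "
from h import *
plan(.386,-.2615,.12,60);plan(.386,-.2615,.037,60)"
```

```text
t 2.35 pos [ 0.4219 -0.1464  0.2001] yaw 60.06 tilt [-0.001  0.001 -1.   ] F [ 0.6  1.1 -0.9] gap 0.0512 -> row [-0.2944  0.066   0.1999] turn 0.0014
t 2.35 pos [ 0.4219 -0.1464  0.2001] yaw 60.06 tilt [-0.001  0.001 -1.   ] F [ 0.6  1.1 -0.9] gap 0.0512 -> row [-0.2946  0.0662  0.4074] turn 0.0014
```

>>> step_arm(targets=[[[-0.294, 0.066, 0.2, 0, 0.2], [-0.294, 0.066, 0.2, 0, 0.2], [-0.294, 0.066, 0.2, 0, 0.2], [-0.294, 0.066, 0.2, 0, 0.2], [-0.294, 0.066, 0.2, 0, 0.2]]])

```text
time: 2.98
ee_pos: [0.3871, -0.262, 0.1212]
ee_rot: [0.0, 0.866, 0.501, 0.001]
force: [-0.4, -0.3, -0.9]
finger_gap: 0.0509
```

```bash
python3 -c "
from h import *
plan(.386,-.2615,.037,60)
d=grab('side'); im=d['image'][200:344,180:372]; cv2.imwrite('pics/s1.png',cv2.resize(im,None,fx=4,fy=4)[:,:,::-1])
"
```

```text
t 2.98 pos [ 0.3871 -0.262   0.1212] yaw 60.08 tilt [ 0.001 -0.    -1.   ] F [-0.4 -0.3 -0.9] gap 0.0509 -> row [-0.0004 -0.0034  0.2104] turn 0.0017
```

View pics/s1.png

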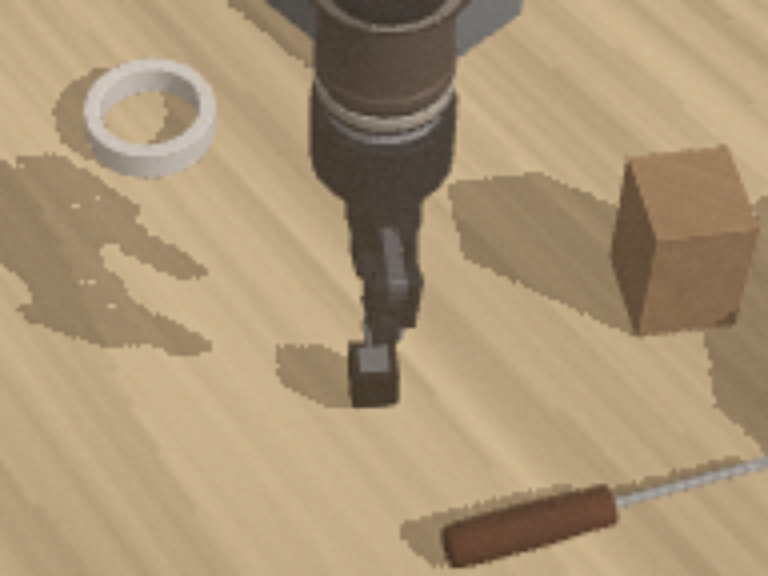

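The gripper hovers in line over the relay at crop (373,372), with the screwdriver and the box well clear. I'll descend and grip.

>>> step_arm(targets=[[[0, -0.003, 0.1, 0.002, 0.2], [0, -0.003, 0.21, 0.002, 0.2], [0, -0.003, 0.21, 0.002, 0.2], [0, -0.003, 0.21, 0.002, 0.2], [0, -0.003, 0.21, 0.002, -1], [0, -0.003, 0.21, 0.002, -1], [0, -0.003, 0.21, 0.002, -1], [0, -0.003, 0.21, 0.002, -1], [0, -0.003, 0.21, 0.002, -1], [0, -0.003, 0.21, 0.002, -1]]])

```text
time: 4.28
ee_pos: [0.3866, -0.2637, 0.0385]
ee_rot: [0.002, 0.867, 0.499, 0.001]
force: [-0.4, 2.2, 6.9]
finger_gap: 0.0272
```

```bash
python3 -c "
from h import *
plan(.386,-.2615,.2,60)"
```

```text
t 4.28 pos [ 0.3866 -0.2637  0.0385] yaw 59.87 tilt [ 0.003 -0.002 -1.   ] F [-0.4  2.2  6.9] gap 0.0272 -> row [ 0.0039 -0.0024 -0.4038] turn -0.003
```

>>> step_arm(targets=[[[0, 0, -0.1, 0, -1], [0, 0, -0.25, 0, -1], [0, 0, -0.4, 0, -1], [0, 0, -0.4, 0, -1], [0, 0, -0.4, 0, -1]]])

```text
time: 4.9
ee_pos: [0.3847, -0.2624, 0.1968]
ee_rot: [0.0, 0.867, 0.499, 0.0]
force: [-0.6, 0.1, -0.3]
finger_gap: 0.027
```

```bash
python3 -c "
from h import *
plan(.386,-.2615,.2,60)
d=grab('side'); np.savez('s2.npz',**d); s=read_state(); c=proj(d,[np.array(s['ee_pos'])-[0,0,.02]])[0]; print(c); u,v=c.astype(int)
im=d['image'][v-36:v+36,u-40:u+40]; im=np.clip(im*2.0,0,255).astype(np.uint8); cv2.imwrite('pics/s2.png',cv2.resize(im,None,fx=8,fy=8,interpolation=0)[:,:,::-1])
"
```

```text
t 4.9 pos [ 0.3847 -0.2624  0.1968] yaw 59.89 tilt [ 0.001 -0.001 -1.   ] F [-0.6  0.1 -0.3] gap 0.027 -> row [ 0.0036  0.0016 -0.0081] turn -0.0025
[273.31917799 254.59244233]
```

View pics/s2.png

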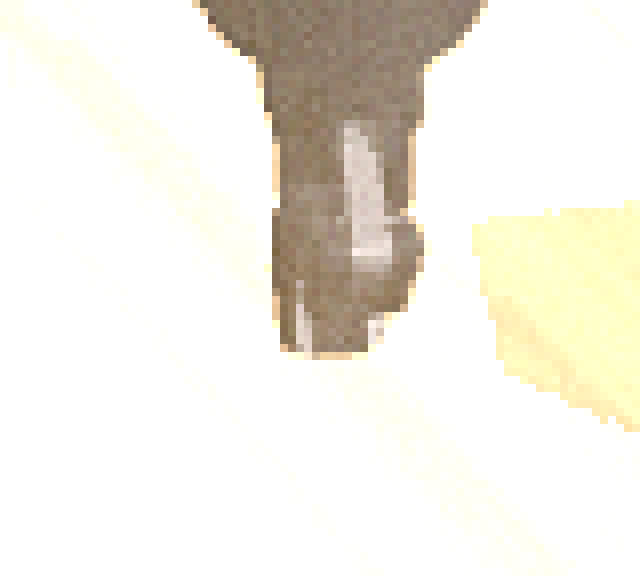

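```bash
python3 -c "
from h import *
plan(.5,-.14,.42,18)"
```

```text
t 4.95 pos [ 0.384  -0.2619  0.1955] yaw 59.88 tilt [-0.001  0.001 -1.   ] F [-0.3  0.1 -0.5] gap 0.027 -> row [ 0.4092  0.0969 -0.5613] turn 0.9307
```

>>> step_arm(targets=[[[0.41, 0.1, -0.56, 0.93, -1], [0.41, 0.1, -0.56, 0.93, -1], [0.41, 0.1, -0.56, 0.93, -1], [0.41, 0.1, -0.56, 0.93, -1], [0.41, 0.1, -0.56, 0.93, -1], [0.41, 0.1, -0.56, 0.93, -1], [0.41, 0.1, -0.56, 0.93, -1]]])

```text
time: 5.82
ee_pos: [0.5005, -0.1409, 0.417]
ee_rot: [-0.001, 0.988, 0.157, -0.003]
force: [-1.3, -0.6, -0.4]
finger_gap: 0.0269
```

>>> step_arm(targets=[[[0, 0, 0, 1, -1], [0, 0, 0, 1, -1], [0, 0, 0, 1, -1], [0, 0, 0, 1, -1], [0, 0, 0, 1, -1], [0, 0, 0, 1, -1]]])

```text
time: 6.58
ee_pos: [0.501, -0.1411, 0.4187]
ee_rot: [-0.0, 0.973, -0.232, -0.001]
force: [-0.3, -0.4, -0.0]
finger_gap: 0.0269
```

```bash
python3 -c "
from h import *
plan(.5,-.14,.42,-41)
d=grab('side'); np.savez('s3.npz',**d); s=read_state(); c=proj(d,[np.array(s['ee_pos'])-[0,0,.02]])[0]; print(c); u,v=c.astype(int)
im=d['image'][v-36:v+36,u-40:u+40]; im=np.clip(im*2.0,0,255).astype(np.uint8); cv2.imwrite('pics/s3.png',cv2.resize(im,None,fx=8,fy=8,interpolation=0)[:,:,::-1])
"
```

```text
t 6.58 pos [ 0.501  -0.1411  0.4187] yaw -26.89 tilt [-0.003  0.001 -1.   ] F [-0.3 -0.4 -0. ] gap 0.0269 -> row [-0.0034 -0.0014 -0.0032] turn 0.3136
[284.61982332 125.23082963]
```

View pics/s3.png

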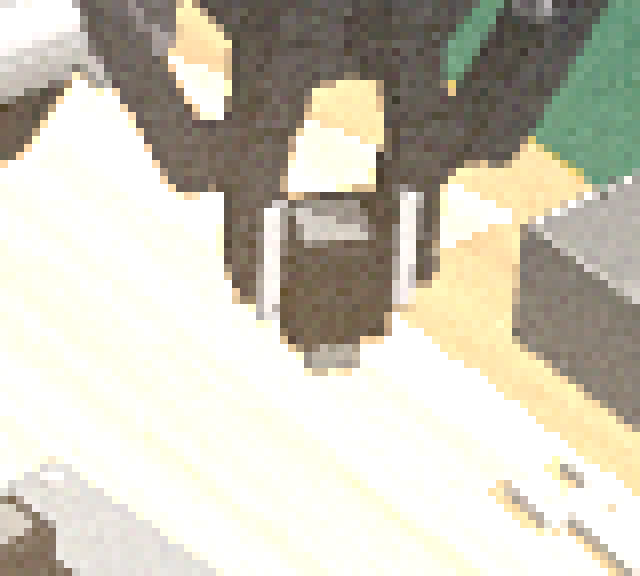

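>>> step_arm(targets=[[[0, 0, -0.1, 0.31, -1], [0, 0, -0.1, 0.31, -1], [0, 0, -0.1, 0.31, -1], [0, 0, -0.1, 0.31, -1]]])

```text
time: 7.12
ee_pos: [0.5015, -0.1407, 0.4594]
ee_rot: [0.0, 0.937, -0.349, -0.001]
force: [-0.4, -0.2, -1.6]
finger_gap: 0.027
```

```bash
python3 -c "
from h import *
plan(.5,-.14,.42,-84.2)
d=grab('side'); np.savez('s3.npz',**d); s=read_state(); c=proj(d,[np.array(s['ee_pos'])-[0,0,.02]])[0]; print(c); u,v=c.astype(int)
im=d['image'][v-26:v+26,u-40:u+40]; im=np.clip(im*2.0,0,255).astype(np.uint8); cv2.imwrite('pics/s4.png',cv2.resize(im,None,fx=9,fy=9,interpolation=0)[:,:,::-1])
"
```

```text
t 7.12 pos [ 0.5015 -0.1407  0.4594] yaw -40.82 tilt [-0.001  0.001 -1.   ] F [-0.4 -0.2 -1.6] gap 0.027 -> row [-0.0037  0.0011  0.0986] turn 0.9639
[285.37071494 109.13136415]
```

View pics/s4.png

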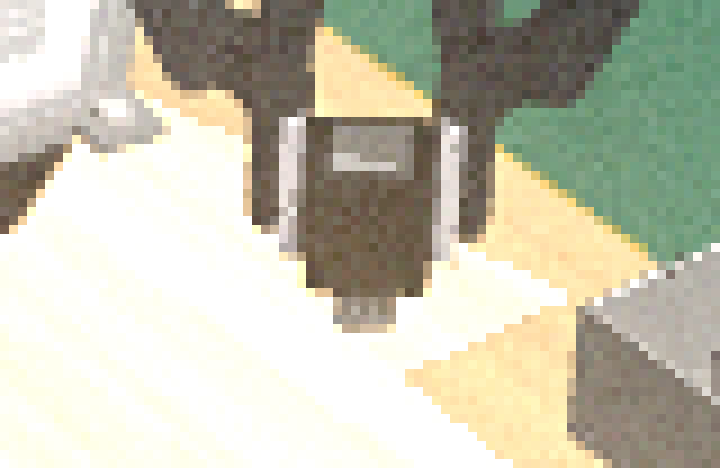

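```bash
python3 -c "
from h import *
plan(.5934,.0553,.25,-84.2)"
```

```text
t 7.17 pos [ 0.5015 -0.1407  0.4593] yaw -40.84 tilt [-0.002  0.001 -1.   ] F [-0.5  1.2  0.2] gap 0.0271 -> row [-0.1457 -0.5213  0.5232] turn 0.9635
```

>>> step_arm(targets=[[[-0.146, -0.521, 0.523, 0.963, -1], [-0.146, -0.521, 0.523, 0.963, -1], [-0.146, -0.521, 0.523, 0.963, -1], [-0.146, -0.521, 0.523, 0.963, -1], [-0.146, -0.521, 0.523, 0.963, -1], [-0.146, -0.521, 0.523, 0.963, -1], [-0.146, -0.521, 0.523, 0.963, -1], [-0.146, -0.521, 0.523, 0.963, -1]]])

```text
time: 8.18
ee_pos: [0.5949, 0.054, 0.2529]
ee_rot: [-0.001, 0.741, -0.671, 0.001]
force: [-0.0, 0.6, -0.3]
finger_gap: 0.0269
```

```bash
python3 -c "
from h import *
plan(.5934,.0553,.125,-84.2)"
```

```text
t 8.18 pos [0.5949 0.054  0.2529] yaw -84.29 tilt [ 0.003 -0.    -1.   ] F [-0.   0.6 -0.3] gap 0.0269 -> row [-0.0038  0.0043  0.3196] turn -0.002
```

>>> step_arm(targets=[[[-0.004, 0.004, 0.15, 0, -1], [-0.004, 0.004, 0.32, 0, -1], [-0.004, 0.004, 0.32, 0, -1], [-0.004, 0.004, 0.32, 0, -1], [-0.004, 0.004, 0.32, 0, -1]]])

```text
time: 8.8
ee_pos: [0.5955, 0.0562, 0.127]
ee_rot: [-0.002, 0.742, -0.671, 0.003]
force: [1.3, 0.2, -0.5]
finger_gap: 0.0267
```

```bash
python3 -c "
from h import *
for i in range(3):
  d=grab('side'); plan(.5934,.0553,.085,-84.2)
np.savez('s5.npz',**d); u,v=proj(d,[[.5947,.0554,.06]])[0].astype(int)
print(u,v)
im=d['image'][v-50:v+22,u-50:u+50]; im=np.clip(im*1.8,0,255).astype(np.uint8); cv2.imwrite('pics/s5.png',cv2.resize(im,None,fx=8,fy=8,interpolation=0)[:,:,::-1])
"
```

```text
t 8.85 pos [0.5952 0.0563 0.1268] yaw -84.25 tilt [ 0.007  0.    -1.   ] F [0.9 0.1 0. ] gap 0.0269 -> row [0.002  0.0055 0.1045] turn -0.0012
t 8.9 pos [0.5948 0.0564 0.1263] yaw -84.25 tilt [ 0.006  0.    -1.   ] F [-1.1 -0.  -0.9] gap 0.0268 -> row [0.0023 0.0043 0.1033] turn -0.001
t 8.95 pos [0.5943 0.0564 0.1258] yaw -84.24 tilt [ 0.005  0.    -1.   ] F [ 0.1 -0.3  0.3] gap 0.0271 -> row [0.0025 0.0029 0.102 ] turn -0.001
262 175
```

View pics/s5.png

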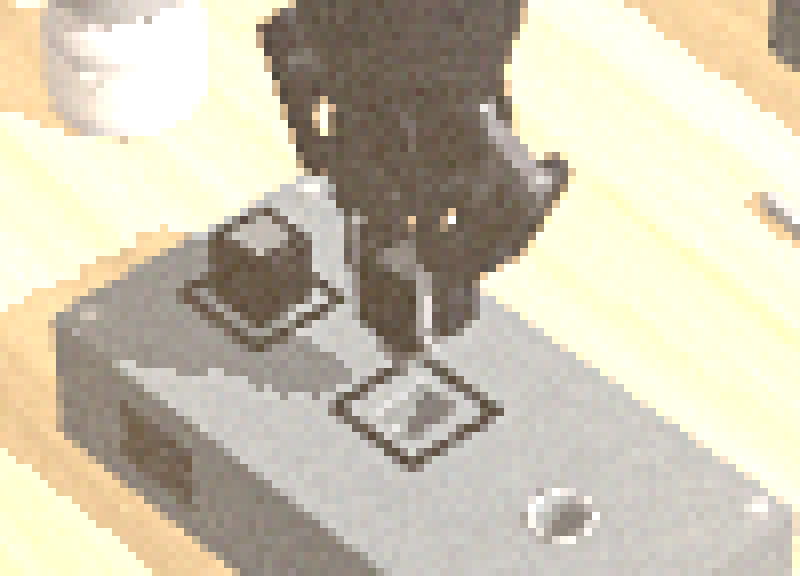

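The plug hovers above the socket mouth, which is at crop (415,410). I'll settle before going down.

>>> step_arm(targets=[[[0, 0, 0, 0, -1], [0, 0, 0, 0, -1], [0, 0, 0, 0, -1], [0, 0, 0, 0, -1], [0, 0, 0, 0, -1], [0, 0, 0, 0, -1], [0, 0, 0, 0, -1], [0, 0, 0, 0, -1]]])

```text
time: 9.95
ee_pos: [0.5924, 0.0564, 0.123]
ee_rot: [0.0, 0.742, -0.671, -0.0]
force: [0.2, 0.4, -1.3]
finger_gap: 0.0268
```

```bash
python3 -c "
from h import *
for i in range(1):
  d=grab('side'); plan(.5934,.0553,.085,-84.2)
# case/plug location in hand via depth points
P=depthpts(d); s=read_state(); c=np.array(s['ee_pos'])
m=(np.abs(P-(c-[0,0,.012])).max(-1)<.03)&(P[...,2]<c[2]-.021)
q=P[m]; 
print(len(q)); 
for lo,hi in((.085,.09),(.09,.095),(.095,.1),(.1,.106)):
  k=q[(q[:,2]>lo)&(q[:,2]<hi)]
  if len(k): print(lo,len(k),k.min(0).round(4),k.max(0).round(4),k.mean(0).round(4))
"
```

```text
t 10.0 pos [0.5924 0.0564 0.1231] yaw -84.24 tilt [ 0. -0. -1.] F [-0.2 -0.2 -0.3] gap 0.0268 -> row [ 0.0031 -0.0022  0.0952] turn -0.0009
20
0.085 5 [0.5796 0.0477 0.0872] [0.5853 0.0585 0.0896] [0.5831 0.0534 0.0886]
0.09 5 [0.5811 0.0437 0.0902] [0.5893 0.0613 0.0946] [0.5842 0.0502 0.0918]
0.095 4 [0.577  0.0436 0.0962] [0.5892 0.0654 0.0992] [0.5813 0.052  0.0982]
0.1 6 [0.577  0.039  0.1002] [0.5842 0.0665 0.1019] [0.5795 0.0528 0.1012]
```

>>> step_arm(targets=[[[0.002, -0.004, 0.02, 0, -1], [0.002, -0.004, 0.04, 0, -1], [0.002, -0.004, 0.05, 0, -1], [0.002, -0.004, 0.06, 0, -1], [0.002, -0.004, 0.065, 0, -1], [0.002, -0.004, 0.07, 0, -1], [0.002, -0.004, 0.075, 0, -1], [0.002, -0.004, 0.075, 0, -1]]])

```text
time: 11.0
ee_pos: [0.5944, 0.0558, 0.0932]
ee_rot: [-0.0, 0.742, -0.671, 0.0]
force: [0.4, -1.4, -0.3]
finger_gap: 0.0268
```

```bash
python3 -c "
from h import *
plan(.594,.0558,.0845,-84.2)"
```

```text
t 11.0 pos [0.5944 0.0558 0.0932] yaw -84.24 tilt [ 0.001  0.    -1.   ] F [ 0.4 -1.4 -0.3] gap 0.0268 -> row [-0.0001  0.0011  0.0217] turn -0.001
```

>>> step_arm(targets=[[[0, 0, 0.006, 0, -1], [0, 0, 0.012, 0, -1], [0, 0, 0.018, 0, -1], [0, 0, 0.022, 0, -1], [0, 0, 0.025, 0, -1], [0, 0, 0.025, 0, -1], [0, 0, 0.025, 0, -1], [0, 0, 0.025, 0, -1]]])

```text
time: 12.0
ee_pos: [0.5946, 0.0558, 0.0847]
ee_rot: [-0.0, 0.742, -0.671, 0.0]
force: [-1.2, -1.0, 8.1]
finger_gap: 0.0269
```

```bash
python3 -c "
from h import *
plan(.594,.0558,.0845,-84.2)"
```

```text
t 12.0 pos [0.5946 0.0558 0.0847] yaw -84.24 tilt [ 0.001  0.    -1.   ] F [-1.2 -1.   8.1] gap 0.0269 -> row [-0.0001  0.0014  0.0005] turn -0.0009
```

>>> step_arm(targets=[[[0, 0, 0.005, 0, -1], [0, 0, 0.005, 0, -1], [0, 0, 0.005, 0, 0.1], [0, 0, 0, 0, 0.1], [0, 0, 0, 0, 0.1], [0, 0, 0, 0, 0.1], [0, 0, -0.1, 0, 0.1], [0, 0, -0.2, 0, 0.1], [0, 0, -0.4, 0, 0.1], [0, 0, -0.4, 0, 0.1], [0, 0, -0.4, 0, 0.1]]])

```text
time: 13.38
ee_pos: [0.595, 0.0558, 0.2446]
ee_rot: [-0.001, 0.742, -0.671, 0.001]
force: [0.8, 0.1, -0.2]
finger_gap: 0.0467
```

```bash
python3 -c "
from h import *
d=grab('side');plan(.4318,.2617,.2,15)
P=depthpts(d)
u,v=proj(d,[[.5947,.0554,.07]])[0].astype(int)
im=d['image'][v-40:v+32,u-50:u+50]; im=np.clip(im*1.8,0,255).astype(np.uint8); cv2.imwrite('pics/s6.png',cv2.resize(im,None,fx=8,fy=8,interpolation=0)[:,:,::-1])
Q=P[v-20:v+20,u-20:u+20].reshape(-1,3); q=Q[(Q[:,2]>.083)&(Q[:,2]<.1)]; print(len(q),np.median(q[:,2]),cv2.minAreaRect(q[:,:2].astype(np.float32)*1000))
"
```

```text
t 13.43 pos [0.5936 0.0558 0.2424] yaw -84.24 tilt [-0.001 -0.    -1.   ] F [-0.1  0.1 -1.1] gap 0.047 -> row [-0.5527  0.3506  0.1063] turn 1.7947
129 0.08879918308872814 ((589.90234375, 94.7545394897461), (29.140806198120117, 114.93635559082031), 3.6137499809265137)
```

View pics/s6.png

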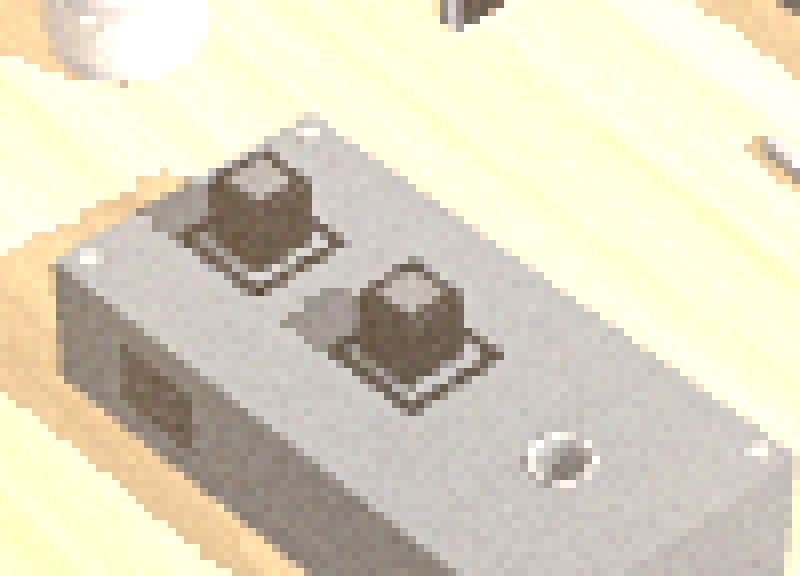

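The relay sits flush and matches the fitted one. Next is the stylus, so I'll estimate its handle yaw.

```bash
python3 - <<'E'
from h import *
S=dict(np.load('side0.npz'));T=dict(np.load('top0.npz'))
out=[]
for d in (S,T):
    u,v=proj(d,[[.4318,.2617,.085]])[0].round().astype(int); print(u,v)
    im=d['image'][v-18:v+18,u-18:u+18]; im=np.clip(im*2.5,0,255).astype(np.uint8)
    out.append(cv2.resize(im,None,fx=11,fy=11,interpolation=0)[:,:,::-1])
cv2.imwrite('pics/st.png',np.hstack(out))
P=depthpts(S); u,v=proj(S,[[.4318,.2617,.085]])[0].round().astype(int)
Q=P[v-18:v+18,u-10:u+10].reshape(-1,3); q=Q[(Q[:,2]>.065)&(Q[:,2]<.1)&(abs(Q[:,0]-.43)<.02)&(abs(Q[:,1]-.26)<.02)]
print(len(q)); 
for p in q[np.argsort(q[:,0]-q[:,1])]: print((p*1000).round(1),end=' ')
E
```

```text
178 153
160 229
55
[422.4 265.3  96.9] [423.8 265.9  80.3] [423.6 264.4  85.2] [422.9 261.7  91.3] [423.1 261.7  67.8] [422.8 260.2  96.2] [422.9 260.1  72.9] [423.4 260.   76.6] [424.2 260.7  79.7] [424.  259.3  84.6] [424.5 258.7  65.2] [424.7 258.6  92.4] [423.9 256.2  71.2] [422.6 254.8  92.3] [424.1 256.1  98.3] [424.2 255.8  75.2] [424.9 254.   87.8] [423.1 252.2  82.2] [424.6 252.8  65.3] [424.8 252.7  92.5] [422.8 250.5  87.3] [425.  252.1  96.7] [425.9 252.9  99.5] [424.2 250.8  70.8] [427.5 253.9  82.7] [428.2 254.3  86. ] [424.  249.3  75.9] [425.7 251.   81.7] [430.6 255.7  72. ] [424.5 249.3  79.5] [430.4 255.   99.7] [428.4 252.7  94.6] [432.4 256.7  82.2] [431.4 255.5  79.6] [426.5 249.9  66.3] [428.1 251.3  72.4] [429.  251.1  79.9] [426.1 247.9  71.9] [432.9 254.5  95. ] [432.  253.6  92.2] [430.8 252.   90.1] [434.7 254.5  82.5] [432.  251.8  74. ] [430.9 250.5  71.5] [438.4 257.6  97.9] [433.2 252.3  80.9] [432.2 251.3  78.1] [439. 258.  74.] [435.5 254.2  90.1] [435.5 253.6  67. ] [435.7 253.7  94.1] [434.  251.9  88.5] [436.8 254.3  73.8] [434.8 250.9  73.2] [437.2 253.   82.3]
```

View pics/st.png

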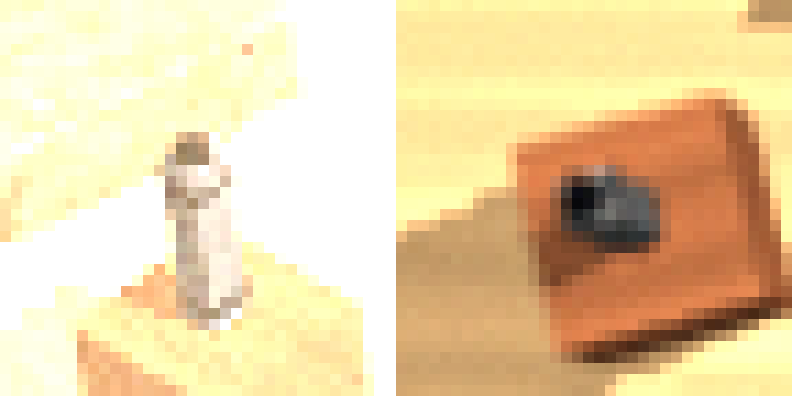

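```bash
python3 -c "
from h import *
plan(.432,.2615,.2,-76)"
```

```text
t 13.43 pos [0.5936 0.0558 0.2424] yaw -84.24 tilt [-0.001 -0.    -1.   ] F [-0.1  0.1 -1.1] gap 0.047 -> row [-0.5522  0.3501  0.1063] turn -0.1831
```

>>> step_arm(targets=[[[-0.552, 0.35, 0.1, -0.18, 0], [-0.552, 0.35, 0.1, -0.18, 0], [-0.552, 0.35, 0.1, -0.18, 0], [-0.552, 0.35, 0.1, -0.18, 0], [-0.552, 0.35, 0.1, -0.18, 0], [-0.552, 0.35, 0.1, -0.18, 0], [-0.552, 0.35, 0.1, -0.18, 0], [-0.552, 0.35, 0.1, -0.18, 0], [-0.552, 0.35, 0.1, -0.18, 0], [-0.552, 0.35, 0.1, -0.18, 0], [-0.552, 0.35, 0.1, -0.18, 0], [-0.552, 0.35, 0.1, -0.18, 0]]])

```text
time: 14.92
ee_pos: [0.4326, 0.2614, 0.2031]
ee_rot: [-0.0, 0.787, -0.617, 0.0]
force: [0.1, -0.3, -0.0]
finger_gap: 0.0426
```

```bash
python3 -c "
from h import *
plan(.432,.2615,.082,-76)"
```

```text
t 14.93 pos [0.4326 0.2614 0.2031] yaw -76.14 tilt [ 0.  0. -1.] F [ 0.1 -0.3 -0. ] gap 0.0426 -> row [-0.0006  0.0015  0.3028] turn -0.0032
```

>>> step_arm(targets=[[[0, 0.001, 0.1, 0, 0], [0, 0.001, 0.2, 0, 0], [0, 0.001, 0.3, 0, 0], [0, 0.001, 0.3, 0, 0], [0, 0.001, 0.3, 0, 0], [0, 0.001, 0.3, 0, 0], [0, 0.001, 0.3, 0, -1], [0, 0.001, 0.3, 0, -1], [0, 0.001, 0.3, 0, -1], [0, 0.001, 0.3, 0, -1], [0, 0.001, 0.3, 0, -1], [0, 0.001, 0.3, 0, -1]]])

```text
time: 16.42
ee_pos: [0.433, 0.2617, 0.0843]
ee_rot: [-0.001, 0.787, -0.617, 0.0]
force: [-1.3, -0.5, 6.0]
finger_gap: 0.0135
```

```bash
python3 -c "
from h import *
plan(.432,.2615,.17,-76)
d=grab('side')
u,v=proj(d,[[.432,.2615,.09]])[0].astype(int)
im=d['image'][v-40:v+32,u-50:u+50]; im=np.clip(im*1.8,0,255).astype(np.uint8); cv2.imwrite('pics/s7.png',cv2.resize(im,None,fx=8,fy=8,interpolation=0)[:,:,::-1])
"
```

```text
t 16.43 pos [0.433  0.2617 0.0843] yaw -76.14 tilt [ 0.002  0.001 -1.   ] F [-1.3 -0.5  6. ] gap 0.0135 -> row [-1.000e-04  2.300e-03 -2.143e-01] turn -0.0031
```

View pics/s7.png

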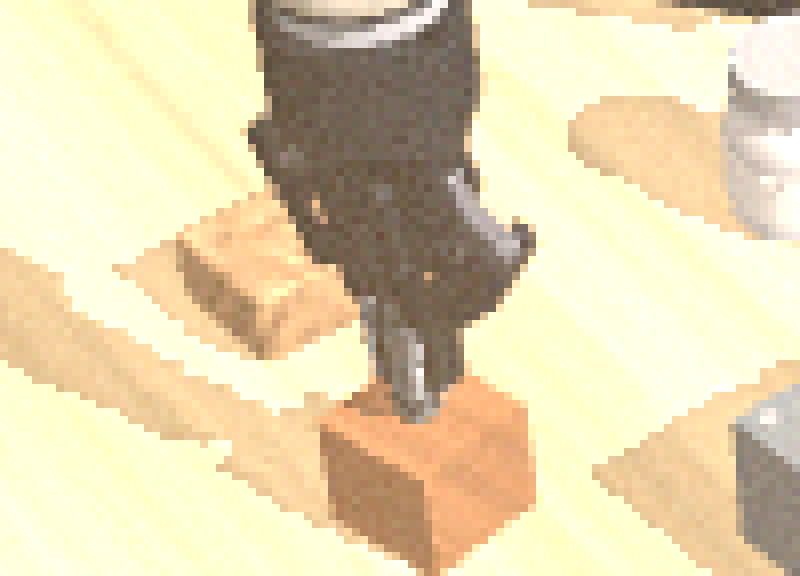

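The gap is 13.5 mm, so the handle is gripped flat. I'll lift straight up.

>>> step_arm(targets=[[[0, 0, -0.05, 0, -1], [0, 0, -0.1, 0, -1], [0, 0, -0.2, 0, -1], [0, 0, -0.35, 0, -1], [0, 0, -0.35, 0, -1], [0, 0, -0.35, 0, -1], [0, 0, -0.35, 0, -1]]])

```text
time: 17.35
ee_pos: [0.4308, 0.2606, 0.221]
ee_rot: [0.002, 0.787, -0.617, -0.001]
force: [0.4, -0.1, -0.7]
finger_gap: 0.0135
```

```bash
python3 -c "
from h import *
plan(.6023,-.0192,.22,-84.2)"
```

```text
t 17.35 pos [0.4308 0.2606 0.221 ] yaw -76.14 tilt [-0.004 -0.002 -1.   ] F [ 0.4 -0.1 -0.7] gap 0.0135 -> row [ 0.7819 -0.2488  0.0023] turn 0.1791
```

>>> step_arm(targets=[[[0.782, -0.249, 0, 0, -1], [0.782, -0.249, 0, 0, -1], [0.782, -0.249, 0, 0, -1], [0.782, -0.249, 0, 0, -1], [0.782, -0.249, 0, 0, -1], [0.782, -0.249, 0, 0, -1], [0.782, -0.249, 0, 0, -1], [0.782, -0.249, 0, 0, -1], [0.782, -0.249, 0, 0, -1], [0.782, -0.249, 0, 0, -1], [0.782, -0.249, 0, 0, -1], [0.782, -0.249, 0, 0, -1]]])

```text
time: 18.85
ee_pos: [0.6038, -0.0182, 0.2233]
ee_rot: [-0.0, 0.787, -0.616, 0.0]
force: [-0.3, -0.0, -0.2]
finger_gap: 0.0134
```

>>> step_arm(targets=[[[0, 0, 0.1, 0, -1], [0, 0, 0.16, 0, -1], [0, 0, 0.16, 0, -1], [0, 0, 0.16, 0, -1], [0, 0, 0.16, 0, -1], [0, 0, 0.16, 0, -1], [0, 0, 0.16, 0, -1], [0, 0, 0.16, 0, -1], [0, 0, 0.16, 0, -1]]])

```text
time: 19.98
ee_pos: [0.6038, -0.0185, 0.1591]
ee_rot: [0.0, 0.787, -0.617, -0.0]
force: [-0.4, 0.5, -0.5]
finger_gap: 0.0131
```

```bash
python3 -c "
from h import *
d=grab('side');np.savez('s8.npz',**d)
plan(.6023,-.0192,.145,-76)
u,v=proj(d,[[.602,-.019,.07]])[0].astype(int); print(u,v)
im=d['image'][v-50:v+22,u-50:u+50]; im=np.clip(im*1.8,0,255).astype(np.uint8); cv2.imwrite('pics/s8.png',cv2.resize(im,None,fx=8,fy=8,interpolation=0)[:,:,::-1])
"
```

```text
t 20.02 pos [ 0.6038 -0.0185  0.159 ] yaw -76.14 tilt [-0.  0. -1.] F [-1.   0.5 -0.4] gap 0.0131 -> row [0.0009 0.0041 0.0351] turn -0.0031
280 186
```

View pics/s8.png

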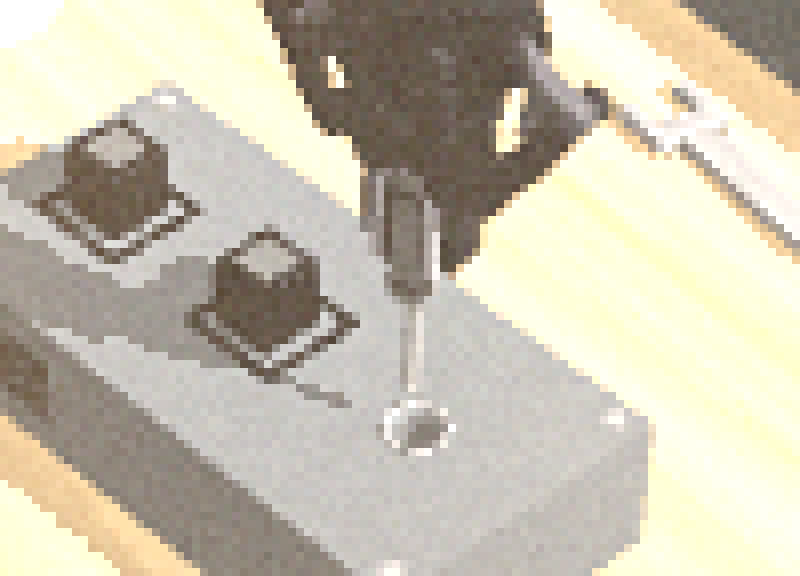

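The tip is at crop (413,388) and the hole centre at (418,428). I'll compare them in the same camera.

```bash
python3 -c "
from h import *
d=dict(np.load('s8.npz'))
f=lambda x,y:[280-50+x/8-.5,186-50+y/8-.5]
print(plane(d,[f(413,390)],.080),plane(d,[f(418,428)],.06))
T=dict(np.load('top0.npz'));print(plane(T,[[541/7+184.5,192/7+144.5]],.06))
"
```

```text
[[ 0.60033854 -0.02151528  0.08      ]] [[ 0.60323572 -0.02178787  0.06      ]]
[[ 0.60472681 -0.01917892  0.06      ]]
```

>>> step_arm(targets=[[[0.001, -0.004, 0, 0, -1], [0.001, -0.004, 0.02, 0, -1], [0.001, -0.004, 0.04, 0, -1], [0.001, -0.004, 0.055, 0, -1], [0.001, -0.004, 0.07, 0, -1], [0.001, -0.004, 0.085, 0, -1], [0.001, -0.004, 0.085, 0, -1], [0.001, -0.004, 0.085, 0, -1], [0.001, -0.004, 0.085, 0, -1]]])

```text
time: 21.15
ee_pos: [0.6058, -0.0185, 0.1255]
ee_rot: [-0.0, 0.787, -0.617, 0.0]
force: [0.0, 0.2, -0.3]
finger_gap: 0.0131
```

```bash
python3 -c "
from h import *
plan(.604,-.0192,.109,-76)"
```

```text
t 21.15 pos [ 0.6058 -0.0185  0.1255] yaw -76.14 tilt [ 0.001 -0.    -1.   ] F [ 0.   0.2 -0.3] gap 0.0131 -> row [0.0006 0.0049 0.0411] turn -0.003
```

>>> step_arm(targets=[[[0, 0.002, 0.01, 0, -1], [0, 0.002, 0.02, 0, -1], [0, 0.002, 0.026, 0, -1], [0, 0.002, 0.03, 0, -1], [0, 0.002, 0.034, 0, -1], [0, 0.002, 0.034, 0, -1], [0, 0.002, 0.034, 0, -1], [0, 0.002, 0.034, 0, -1]]])

```text
time: 22.15
ee_pos: [0.6048, -0.0187, 0.1117]
ee_rot: [-0.0, 0.787, -0.617, 0.0]
force: [-0.8, -0.4, 4.8]
finger_gap: 0.013
```

```bash
python3 -c "
from h import *
plan(.604,-.0192,.109,-76)"
```

```text
t 22.15 pos [ 0.6048 -0.0187  0.1117] yaw -76.14 tilt [ 0. -0. -1.] F [-0.8 -0.4  4.8] gap 0.013 -> row [0.0007 0.0023 0.0068] turn -0.0032
```

Spring force is building: 4.8 N at 0.1117. I'll push on to the hard stop.

>>> step_arm(targets=[[[0, 0, 0.004, 0, -1], [0, 0, 0.008, 0, -1], [0, 0, 0.012, 0, -1], [0, 0, 0.012, 0, -1], [0, 0, 0.012, 0, -1], [0, 0, 0.012, 0, -1]]])

```text
time: 22.9
ee_pos: [0.6054, -0.0187, 0.11]
ee_rot: [-0.0, 0.787, -0.617, 0.0]
force: [-6.5, 1.0, 18.6]
finger_gap: 0.0133
```

```bash
python3 -c "
from h import *
plan(.604,-.0192,.109,-76)"
```

```text
t 22.9 pos [ 0.6054 -0.0187  0.11  ] yaw -76.13 tilt [ 0. -0. -1.] F [-6.5  1.  18.6] gap 0.0133 -> row [0.0004 0.0036 0.0025] turn -0.003
```

It has reached the hard stop at 18.6 N. I'll ease off slightly, hold, and check that it is steady.

>>> step_arm(targets=[[[0, 0.001, -0.003, 0, -1], [0, 0.001, -0.003, 0, -1], [0, 0.001, -0.003, 0, -1], [0, 0.001, -0.003, 0, -1], [0, 0.001, -0.003, 0, -1], [0, 0.001, -0.003, 0, -1], [0, 0.001, -0.003, 0, -1], [0, 0.001, -0.003, 0, -1]]])

```text
time: 23.9
ee_pos: [0.6051, -0.0188, 0.1102]
ee_rot: [-0.0, 0.787, -0.617, 0.0]
force: [-3.2, 1.6, 13.1]
finger_gap: 0.0131
```

```bash
python3 -c "
from h import *
for n in ('side','top'):
  d=grab(n);plan(.604,-.0192,.109,-76)
  u,v=proj(d,[[.602,-.019,.07]])[0].astype(int)
  im=d['image'][max(v-50,0):v+22,u-50:u+50]; im=np.clip(im*1.8,0,255).astype(np.uint8); cv2.imwrite(f'pics/e{n}.png',cv2.resize(im,None,fx=8,fy=8,interpolation=0)[:,:,::-1])
  if n=='side': save(d,'pics/fullside.png')
"
```

```text
t 23.95 pos [ 0.6051 -0.0188  0.1102] yaw -76.14 tilt [ 0.001  0.    -1.   ] F [-3.6  1.  13.9] gap 0.0131 -> row [0.0004 0.0029 0.0031] turn -0.0032
t 24.0 pos [ 0.6051 -0.0188  0.1102] yaw -76.14 tilt [ 0.001  0.    -1.   ] F [-3.8  1.2 14.1] gap 0.0134 -> row [0.0004 0.0029 0.003 ] turn -0.0031
```

View pics/eside.png

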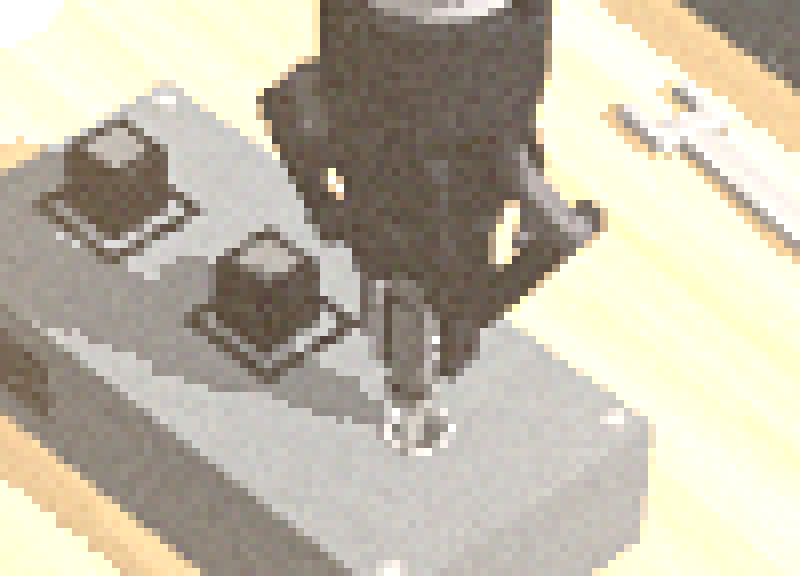

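View pics/fullside.png

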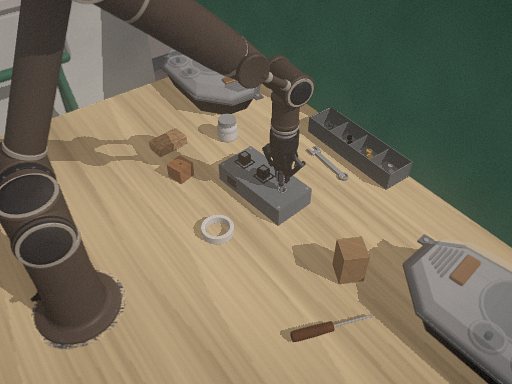

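The pin is down in the hole at (418,428). The relay is flush and the bystanders are unmoved. Force is steady at 14 N against the stop, so I'll hand in.

```bash
python3 -c "
from h import *
print(robot.hand_in())"
```

```text
the job is handed in; nothing more can be done
None
```

The job is handed in, about 24 s in by the robot's clock, and my last checks raised no problems. The hand-in reports no verdict, so I can't confirm the result.

- **Relay:** I plugged it fully home into the empty socket and let go. It went in with about 8 N and stopped at the height I expected for home. In the pictures it sits flush, like the relay already fitted. I judged this from pictures and the arm's height; a depth measurement of the seated relay was spoiled because it also took in the fitted relay.
- **Stylus and button:** I lifted the stylus from its stand and lowered it through the hole onto the reset button. The spring force built to 4.8 N, then jumped to 18.6 N at the hard stop. I eased off to a steady 14 N and handed in while holding that. The gripper gap stayed near 13.3 mm, so the stylus was still gripped.
- **Side force:** About 4 N sideways remained on the tool, possibly the pin touching the rim or friction on the button. It held steady across the last readings.
- **Bystanders:** The tape, jar, bulb box, sanding block and screwdriver all appear where they started in the last side view. I checked them by eye only.
- **Measurements that disagreed:** The two cameras differed by 1–3 mm on the positions of the unit and the relay. Estimates of the hole's position differed by about 2–3 mm, within the room the pin had.

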